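# Swap three round-bottom flasks onto the cork rings of their own sizes

## Robot

A 7-joint arm with a two-finger parallel gripper is mounted at the origin on a cart in front of the work surface, level with it; the furniture and walls round the work are solid. World frame = base frame: x ahead of the robot, y to its left, z up, the work surface at z = 0. Lengths are in mm, angles in rad, forces in N, time in s.
With the tool pointing down it reaches from about 375 to 925 mm from the base axis. Payload 3.1 kg.
Tool frame: the origin (TCP) lies at the very end of the fingers, on their centre line; the grasp point (between the pads) lies 19 mm behind it (grip_depth is the distance from the TCP to the grasp point, in mm); z points along the fingers, y is the line along which they close (so a half turn about z gives the same grasp; the last joint's range is limited). The gripper opens to 85 mm and grips with 20 to 120 N. Pads are 22 mm wide; open, the fingers measure 114 mm over their backs; the gripper's body (76 mm by 85 mm) begins 54 mm behind the grasp point. The pads swing forward as they close: fully open they stand 13 mm farther back than shut.
Start: joints at [-1.428, 0.383, 0.044, 1.598, -0.018, 1.161, -0.05], TCP at [154.988, 631.254, 231.269] pointing down, gripper open.
Joint ranges: [-2.61, 2.61], [-0.41, 2.15], [-1.48, 1.57], [0, 2.5], [-1.57, 4.71], [0.05, 1.97], [-2.85, 2.85]. Speed limits (rad/s): [2.79, 2.79, 3.14, 3.14, 3.14, 3.14, 3.14].

## Interface

Orientations are given as a rotation vector (axis times angle).
In Python, from bench import * gives the robot as it stands.
- The arm moves only by the shell command python3 -m inch 'ROWS' [OPENING]. ROWS is text: rows parted by semicolons, each of 4 numbers parted by spaces: the shift along the tool's x, y, z normalised to -1 to 1, where 1 is 0.04 m, then the turn about the tool's z normalised to -1 to 1, where 1 is 4 degrees. A call has exactly 5 rows; each row shifts and turns the commanded pose from where the row before left it, along the tool's axes as they then stand; what a row does not reach is not made up. A row lasts 1/12 s, in which the tool goes at most 41.7 mm and 7.16 degrees, less where a joint would pass 70% of its speed; a pose out of reach is approached as far as the arm can. A call with a number of a shift or a turn outside -1 to 1 is refused whole. A call with a gripper value outside its range is refused whole. OPENING is the opening in per cent of the stroke, from 0 (shut) to 100 (fully open), set as the call begins (- or left out, the last holds). The fingers move at their own pace and stop on an object; the grip force is fixed at half the most. Time passes only in rows, so rows that do not move let the fingers close, or fill a call up. It gives the time, the measured TCP pose, the force, the opening and the grip force at its end, in the units of the state.
- observe(): the state, without advancing time (a new reading comes with each control period).
- get_image(name): name is "scene" or "top" or "wrist"; returns the picture (480x640x3 uint8, blue, green, red); there is no depth.
- camera_model(name): a dict with "mtx" (3x3 intrinsics, pixels), "R" (3x3) and "t" (3): a world point X has camera coordinates R X + t; the wrist camera has in their place "mount" (4x4, takes a point from camera to tool coordinates, whose origin is the TCP and whose axes are the flange's). Camera axes: x right, y down, z forward; pixel columns grow to the right and rows downward; lengths in mm; the calibration is good to about 2 mm. The wrist camera is an equidistant fisheye: a pixel r from the principal point sees the ray r / f radians off the axis. A picture is of the moment at which its call begins: read the wrist's pose just before it. camera_model takes no time and is no camera call.
- close_job(): hands the job in; it is judged then, once.
The state is a dict: "clock": time; "qpos": joint angles; "joint_velocities": joint speeds; "tau": joint torques, N m; "tcp_pos": TCP position; "tcp_rot": TCP orientation; "contact_force": force on the tool from outside, world axes, zero at the start; "wrist_torque": the same for the moment, N m; "opening": finger opening in mm; "finger_force": force on a finger pad.
Only numpy, scipy, OpenCV 4.12 (cv2) and the standard library are available. Lean on these libraries where they do the work, as an engineer would, in place of code of your own. Each camera call takes 0.05 s, during which the arm holds its last target. There are 200 camera calls.

## Task

The three round-bottom flasks were put back on the wrong cork rings: move them so that each stands upright in the ring of its own size, small on small, medium on medium, large on large. Their bottoms cannot stand on the bare table, so park one on the spare black rubber ring on the way if you need to; do not tip the flasks or knock them together. Leave the other things on the table where they are.

Things in the scene. Friction and masses are not known exactly. Their poses are not given: they have to be found in the camera images.
- flask_small: small round-bottom flask, amber glass, open: bulb 51 mm across, neck 20 mm across (straight for the last 43 mm) with a 25 mm rim bead, 98 mm tall. Origin: centre of the bulb, 25.5 mm above its lowest point, 72.5 mm below the rim; z up the neck. Starts on the large cork ring. Origin when seated, above the table: 45 mm on small, 44 mm on medium, 45 mm on large, 45 mm on spare ring. Under 0.2 kg.
- flask_medium: medium round-bottom flask, amber glass, open: bulb 64 mm across, neck 23 mm across (straight for the last 50 mm) with a 28 mm rim bead, 118 mm tall. Origin: centre of the bulb, 32 mm above its lowest point, 86 mm below the rim; z up the neck. Starts on the small cork ring. Origin when seated, above the table: 53 mm on small, 53 mm on medium, 55 mm on large, 54 mm on spare ring. Under 0.2 kg.
- flask_large: large round-bottom flask, amber glass, open: bulb 85 mm across, neck 28 mm across (straight for the last 57 mm) with a 33 mm rim bead, 146 mm tall. Origin: centre of the bulb, 42.5 mm above its lowest point, 103.5 mm below the rim; z up the neck. Starts on the medium cork ring. Origin when seated, above the table: 65 mm on small, 66 mm on medium, 68 mm on large, 66 mm on spare ring. Under 0.2 kg.
- ring_small: the small cork flask ring, the place of the small flask: 80 mm across outside, 26 mm high, with a hole 34 mm across, on whose upper edge a flask's bulb centres itself. Origin at the centre of its underside, z up. It lies flat and firm on the table and does not shift.
- ring_medium: the medium cork flask ring, the place of the medium flask: 110 mm across outside, 28 mm high, with a hole 40 mm across, on whose upper edge a flask's bulb centres itself. Origin at the centre of its underside, z up. It lies flat and firm on the table and does not shift.
- ring_large: the large cork flask ring, the place of the large flask: 136 mm across outside, 32 mm high, with a hole 44 mm across, on whose upper edge a flask's bulb centres itself. Origin at the centre of its underside, z up. It lies flat and firm on the table and does not shift.
- ring_spare: the spare flask ring of black rubber, empty at the start, free for parking a flask: 88 mm across outside, 28 mm high, with a hole 38 mm across, on whose upper edge a flask's bulb centres itself. Origin at the centre of its underside, z up. It lies flat and firm on the table and does not shift.
- dropper_bottle: bystander: the small white dropper bottle with a black nozzle, 21 mm across, 66 mm high, standing in the middle among the rings. Origin at the centre of its underside. Loose; leave it.
- gold_cap: bystander: the gold-coloured screw cap lying right of the rings, 47 mm across, 19 mm high. Origin at the centre of its underside. Loose; leave it.
There are look-alikes about, which are no part of the job. Leave any blue or pink look-alike of the flask_small alone.

How it is judged:
By the outcome, as a careful person would: the job done as asked, in the order asked, and still so for the second after the job is handed in, with the robot touching nothing.
It also fails if it takes over 106 s, if anything falls off the work surface, if the arm or the gripper's body presses on something with over 40 N, if the wrist force passes 120 N, or if a joint passes its speed limit or range.

## Working session

There is one attempt and no reset: what is moved stays moved. The work goes in short steps, Python scripts to look and compute and a shell command to move; the robot and the scene stay as the last step left them, time stands still between calls to the robot, and variables do not carry over. Pictures are saved under pics/ and viewed, at most 14 in all, crops included, and the job is handed in when it is done.

```bash
ls; mkdir -p pics
python3 - <<'E'
from bench import *
import cv2
s=observe();print({k:s[k] for k in('clock','tcp_pos','tcp_rot','opening','contact_force')})
for n in('scene','top'):
    cv2.imwrite(f'pics/{n}0.png',get_image(n));c=camera_model(n);print(n,c['mtx'],c['R'],c['t'])
print(camera_model('wrist'))
E
```

```text
pics
{'clock': 0.0, 'tcp_pos': array([154.77023826, 630.33196899, 229.87901573]), 'tcp_rot': array([-0.37709489, -3.11871457,  0.00411434]), 'opening': 85.44985549296241, 'contact_force': array([-0.61030917, -0.02468282,  0.81132686])}
scene [[473.09604162   0.         323.35130834]
 [  0.         473.09604162 235.49808881]
 [  0.           0.           1.        ]] [[ 0.75215329 -0.65871026 -0.01913712]
 [-0.50566496 -0.55828854 -0.65773616]
 [ 0.42257352  0.50439538 -0.75300526]] [-421.94577379  359.41505607  908.85377852]
top [[623.54083383   0.         305.71467185]
 [  0.         623.54083383 245.21697462]
 [  0.           0.           1.        ]] [[-0.01854398 -0.9998136   0.00537458]
 [-0.99738423  0.01812278 -0.06997333]
 [ 0.06986289 -0.00665811 -0.99753438]] [  17.01656686  556.82137868 1665.25312566]
{'mtx': array([[371.64829954,   0.        , 323.39959335],
       [  0.        , 371.64829954, 244.49363396],
       [  0.        ,   0.        ,   1.        ]]), 'mount': array([[-6.43817291e-04, -9.45577080e-01, -3.25397559e-01,
         8.42264596e+01],
       [ 9.99998958e-01, -1.88254189e-04, -1.43150359e-03,
        -8.20468763e-01],
       [ 1.29233953e-03, -3.25398141e-01,  9.45576216e-01,
        -1.43232102e+02],
       [ 0.00000000e+00,  0.00000000e+00,  0.00000000e+00,
         1.00000000e+00]])}
```

View pics/scene0.png

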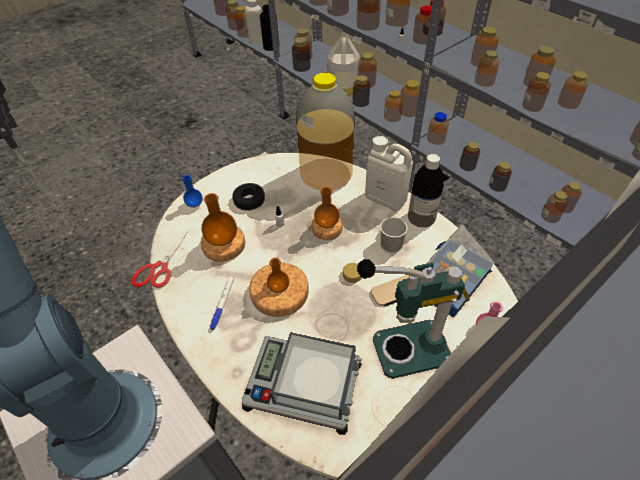

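View pics/top0.png

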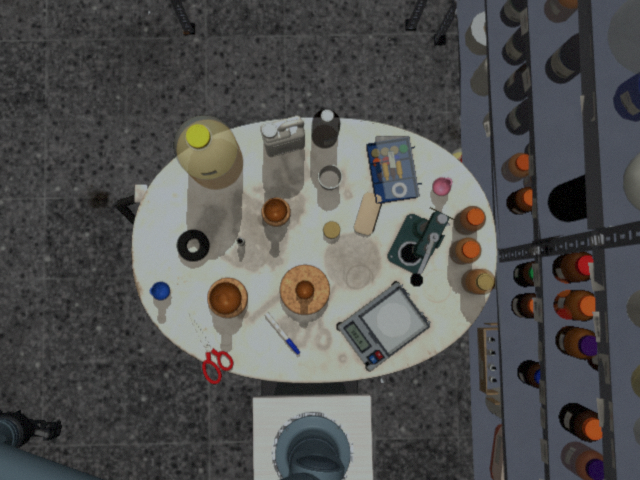

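Top view: small flask (305,290) on the large ring, large flask (228,297) on the medium ring and medium flask (275,211) on the small ring. The spare ring is at (193,246) and the dropper at (240,243). The blue look-alike at (160,291) and the pink one at (442,186) stay where they are. The amber ones on cork fit the description.

```bash
cat > h.py <<'E'
from bench import *
import cv2, numpy as np
from scipy.spatial.transform import Rotation as Rn
def ray(n,u,v,s=None):
    c=camera_model(n);d=np.array([u,v,1.])
    d=np.linalg.inv(c['mtx'])@d
    if n!='wrist': return -c['R'].T@c['t'], c['R'].T@d
    th=np.hypot(*d[:2]);d=np.r_[d[:2]/max(th,1e-9)*np.sin(th),np.cos(th)]
    R=Rn.from_rotvec(s['tcp_rot']).as_matrix();M=c['mount']
    return s['tcp_pos']+R@M[:3,3], R@M[:3,:3]@d
def at(n,u,v,z,s=None):
    o,d=ray(n,u,v,s);return (o+d*(z-o[2])/d[2]).round(1)
def proj(n,X,s=None):
    c=camera_model(n);X=np.array(X,float)
    if n!='wrist': p=c['R']@X+c['t'];q=c['mtx']@p;return q[:2]/q[2]
    R=Rn.from_rotvec(s['tcp_rot']).as_matrix();M=c['mount']
    p=M[:3,:3].T@(R.T@(X-s['tcp_pos'])-M[:3,3]);r=np.hypot(*p[:2]);th=np.arctan2(r,p[2])
    return c['mtx'][:2,:2]@(p[:2]/r*th)+c['mtx'][:2,2]
def st():
    s=observe();R=Rn.from_rotvec(s['tcp_rot']).as_matrix()
    print('t',round(s['clock'],2),'tcp',s['tcp_pos'].round(1),'x',R[:,0].round(3),'y',R[:,1].round(3),'z',R[:,2].round(3),'op',round(s['opening'],1));return s,R
def go(X):
    "shift to TCP target X, in units of 40 mm along tool axes"
    s,R=st();d=R.T@(np.array(X)-s['tcp_pos'])/40;print('units',d.round(2))
E
python3 - <<'E'
from h import *
st()
im=cv2.imread('pics/top0.png');hsv=cv2.cvtColor(im,cv2.COLOR_BGR2HSV)
m=((hsv[...,0]<14)&(hsv[...,1]>190)&(hsv[...,2]>40)).astype('uint8')
n,l,stt,c=cv2.connectedComponentsWithStats(m)
for i in range(1,n):
    if stt[i,4]>120 and stt[i,0]<340:print(stt[i],c[i])
for nm,u,v,z in(('large',228,297,66),('small',305,290,45),('med',275,211,53),('spare',193,246,28),('dropper',240,242,60),('ringL',304.5,291,32),('ringM',228,298,28)):print(nm,at('top',u,v,z))
print(at('scene',248,196,14),at('scene',279,216,30),'jar',at('scene',327,185,0))
a=cv2.resize(im[180:340,140:360],None,fx=3.6,fy=3.6,interpolation=cv2.INTER_CUBIC);cv2.imwrite('pics/crop.png',a)
E
```

```text
t 0.1 tcp [154.8 630.4 230. ] x [-0.971  0.238 -0.   ] y [ 0.238  0.971 -0.002] z [-0.    -0.002 -1.   ] op 85.4
[265 199  22  22 293] [275.10238908 210.13651877]
[211 283  30  31 544] [225.18382353 298.20955882]
[296 282  18  17 166] [304.31927711 289.57831325]
large [422.  212.4  66. ]
small [436.5  11.1  45. ]
med [647.3  86.9  53. ]
spare [559.8 309.5  28. ]
dropper [565.8 180.1  60. ]
ringL [433.8  12.4  32. ]
ringM [418.9 217.   28. ]
[561.1 312.4  14. ] [569.6 182.5  30. ] jar [759.7 211.2  -0. ]
```

View pics/crop.png

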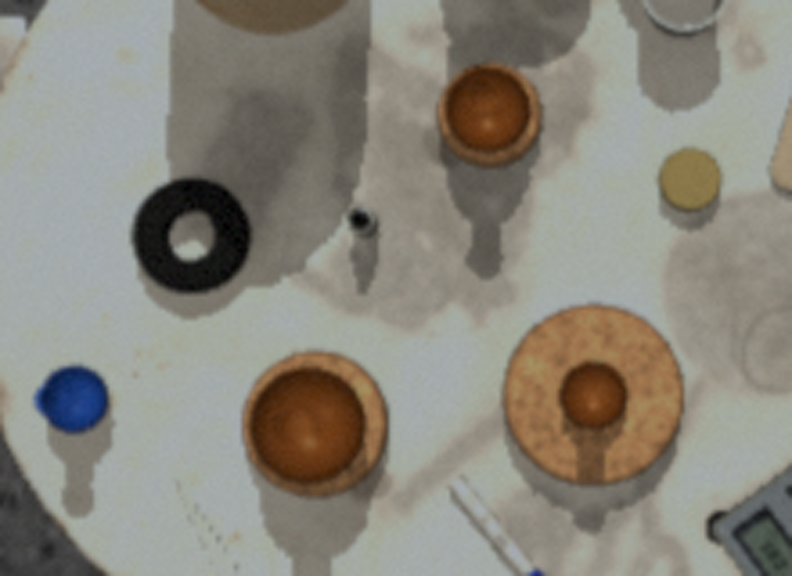

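Crop: only the amber flasks on cork are the ones meant: large at (307,426), medium at (487,109) and small at (594,397). The empty black ring is at (191,235), and the blue look-alike stands on the bare table at (74,400). I'm moving above the large flask.

```bash
python3 -m inch '-0.6 -0.57 -0.07 0;-0.6 -0.57 -0.07 0;-0.6 -0.57 -0.07 0;-0.6 -0.57 -0.07 0;-0.6 -0.57 -0.07 0' 100
python3 -m inch '-0.6 -0.57 -0.07 0;-0.6 -0.57 -0.07 0;-0.6 -0.57 -0.07 0;-0.6 -0.57 -0.07 0;-0.6 -0.57 -0.07 0'
python3 -m inch '-0.6 -0.57 -0.07 0;-0.6 -0.57 -0.07 0;-0.6 -0.57 -0.07 0;-0.6 -0.57 -0.07 0;0 0 0 0'
python3 - <<'E'
from h import *
for nm,u,v,z in(('large',225.2,298.2,66),('ringM',227.7,297.4,28),('small',304.9,290.1,45),('ringL',304.6,289.3,32),('med',275.1,210.1,53),('ringS',276,211.5,26),('spare',193,245.2,28)):print(nm,at('top',u,v,z))
s,R=st();cv2.imwrite('pics/w1.png',get_image('wrist'))
go([420,216,270])
E
```

```text
clock: 0.52
tcp_pos: [244.8, 490.0, 244.7]
tcp_rot: [-0.377, -3.119, 0.002]
contact_force: [-0.8, -0.7, 0.7]
opening: 85.7
finger_force: 0.0
clock: 0.93
tcp_pos: [334.1, 350.7, 258.9]
tcp_rot: [-0.377, -3.118, 0.001]
contact_force: [0.1, -0.3, 1.2]
opening: 85.7
finger_force: 0.0
clock: 1.35
tcp_pos: [409.4, 233.6, 270.9]
tcp_rot: [0.396, 3.114, -0.003]
contact_force: [0.2, -0.4, 0.4]
opening: 85.4
finger_force: 0.0
large [419.  219.8  66. ]
ringM [420.5 217.8  28. ]
small [436.2  11.3  45. ]
ringL [438.3  12.   32. ]
med [649.7  86.6  53. ]
ringS [649.3  85.4  26. ]
spare [562.  309.5  28. ]
t 1.35 tcp [409.4 233.6 270.9] x [-0.968  0.25  -0.003] y [ 0.25   0.968 -0.002] z [ 0.002 -0.002 -1.   ] op 85.4
t 1.4 tcp [407.4 237.  270.6] x [-0.969  0.247 -0.001] y [ 0.247  0.969 -0.   ] z [ 0.001 -0.    -1.   ] op 85.6
units [-0.44 -0.43  0.02]
```

View pics/w1.png

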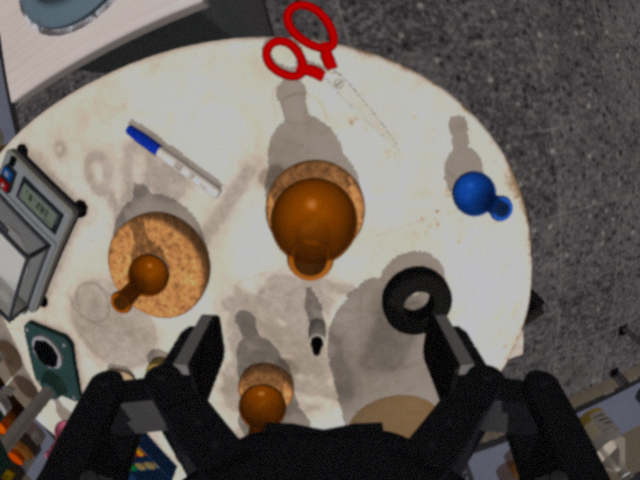

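Wrist view: large bulb (313,220) with rim (310,268), spare ring (417,299), small bulb (148,271), medium bulb (263,404) and dropper nozzle (316,345).

Run:
```python
from h import *
for i in range(3):s,R=st()
for nm,u,v,z in(('large',313,220,66),('rim',310,264,168),('spare',417,299,28),('small',148,271,45),('ringL',158,265,32),('med',263,404,53),('drop',316,345,66)):print(nm,at('wrist',u,v,z,s))
go([420,217,270])
```

```text
t 1.4 tcp [407.4 237.  270.6] x [-0.969  0.247 -0.001] y [ 0.247  0.969 -0.   ] z [ 0.001 -0.    -1.   ] op 85.6
t 1.4 tcp [407.4 237.  270.6] x [-0.969  0.247 -0.001] y [ 0.247  0.969 -0.   ] z [ 0.001 -0.    -1.   ] op 85.6
t 1.4 tcp [407.4 237.  270.6] x [-0.969  0.247 -0.001] y [ 0.247  0.969 -0.   ] z [ 0.001 -0.    -1.   ] op 85.6
large [414.7 223.3  66. ]
rim [419.4 222.8 168. ]
spare [548.4 314.7  28. ]
small [429.6  18.2  45. ]
ringL [429.2  26.6  32. ]
med [641.3  93.8  53. ]
drop [555.1 189.3  66. ]
t 1.4 tcp [407.4 237.  270.6] x [-0.969  0.247 -0.001] y [ 0.247  0.969 -0.   ] z [ 0.001 -0.    -1.   ] op 85.6
units [-0.43 -0.41  0.02]
```

```bash
python3 -m inch '-0.2 -0.2 0.4 0;-0.2 -0.2 0.4 0;0 0 0.4 0;0 0 0.4 0;0 0 0.2 0'; python3 -m inch '0 0 0 0;0 0 0 0;0 0 0 0;0 0 0 0;0 0 0 0'
python3 - <<'E'
from h import *
s,R=st();im=get_image('wrist');cv2.imwrite('pics/w2.png',im);print(proj('wrist',[419.5,219.5,168],s),proj('wrist',[419.5,219.5,66],s))
go([419.5,219.5,118])
E
```

```text
clock: 1.82
tcp_pos: [414.8, 221.8, 196.1]
tcp_rot: [-0.375, -3.116, 0.004]
contact_force: [-0.5, 0.1, 0.2]
opening: 85.5
finger_force: 0.0
clock: 2.23
tcp_pos: [417.5, 222.4, 199.5]
tcp_rot: [0.377, 3.118, 0.002]
contact_force: [-0.5, -1.4, 0.9]
opening: 85.6
finger_force: 0.0
t 2.23 tcp [417.5 222.4 199.5] x [-0.971  0.238 -0.001] y [0.238 0.971 0.002] z [ 0.002  0.001 -1.   ] op 85.6
[320.89357855 292.70684424] [321.66530526 234.1556612 ]
t 2.28 tcp [417.4 222.3 199.3] x [-0.971  0.238 -0.001] y [0.238 0.971 0.001] z [ 0.001  0.001 -1.   ] op 85.4
units [-0.06 -0.06  2.03]
```

View pics/w2.png

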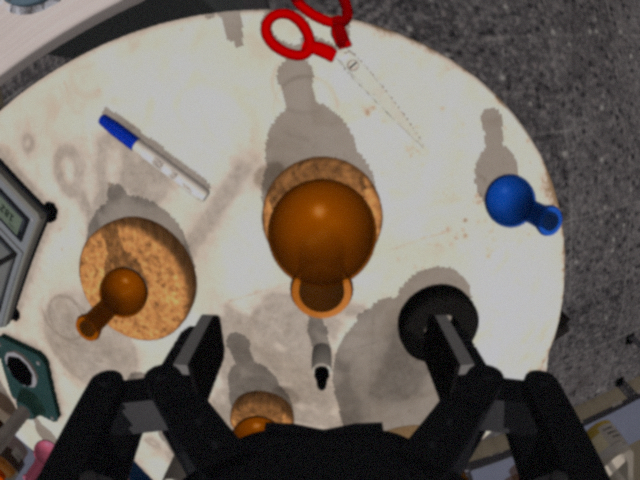

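The rim shows at (322,295) and the bulb at (323,233), matching the predicted (321,293) and (322,234), so the position is good. I'm descending and gripping.

```bash
python3 -m inch '-0.05 -0.05 0.4 0;0 0 0.5 0;0 0 0.5 0;0 0 0.4 0;0 0 0.2 0'; python3 -m inch '0 0 0 0;0 0 0 0;0 0 0 0;0 0 0 0;0 0 0 0' 0;python3 -m inch '0 0 0 0;0 0 0 0;0 0 0 0;0 0 0 0;0 0 0 0'
python3 - <<'E'
from h import *
s={'tcp_pos':np.array([417.5,222.4,199.5]),'tcp_rot':np.array([.377,3.118,.002])}
for nm,u,v,z in(('spare',438,323,28),('small',124,292,45),('smallrim',89,325,117),('ringL',138,278,32)):print(nm,at('wrist',u,v,z,s))
E
```

```text
clock: 2.7
tcp_pos: [417.3, 218.8, 116.9]
tcp_rot: [-0.377, -3.117, 0.003]
contact_force: [-0.4, -0.0, -1.0]
opening: 85.7
finger_force: 0.0
clock: 3.12
tcp_pos: [419.3, 220.1, 119.6]
tcp_rot: [0.377, 3.117, 0.003]
contact_force: [-0.8, 1.5, 1.8]
opening: 28.1
finger_force: 58.8
clock: 3.53
tcp_pos: [419.4, 220.3, 119.5]
tcp_rot: [0.377, 3.117, 0.003]
contact_force: [-0.3, -0.0, 6.6]
opening: 27.6
finger_force: 58.6
spare [550.7 308.7  28. ]
small [436.2  12.6  45. ]
smallrim [433.1  16.8 117. ]
ringL [429.5  26.9  32. ]
```

```bash
python3 -m inch '0 0 -0.2 0;0 0 -0.5 0;0 0 -0.5 0;-0.3 0.3 -0.3 0;-0.4 0.4 0 0'; python3 -m inch '-0.5 0.5 0 0;-0.5 0.5 0 0;-0.5 0.5 0 0;-0.4 0.4 0 0;-0.3 0.35 0 0'; python3 -m inch '0 0.05 0 0;0 0 0 0;0 0 0 0;0 0 0 0;0 0 0 0'
python3 - <<'E'
from h import *
go([562,310,120]);im=get_image('scene');im2=get_image('top')
a=cv2.resize(im[140:260,180:340],None,fx=2.5,fy=2.5);b=cv2.resize(im2[190:310,140:300],None,fx=2.5,fy=2.5)
cv2.imwrite('pics/c2.png',np.hstack([a,b]))
E
```

```text
clock: 3.95
tcp_pos: [452.3, 239.5, 180.7]
tcp_rot: [0.378, 3.118, 0.003]
contact_force: [0.7, 0.9, -0.4]
opening: 27.7
finger_force: 59.1
clock: 4.37
tcp_pos: [559.9, 306.3, 177.6]
tcp_rot: [-0.377, -3.118, 0.003]
contact_force: [0.4, -0.8, -0.7]
opening: 27.7
finger_force: 59.1
clock: 4.78
tcp_pos: [558.6, 307.2, 178.3]
tcp_rot: [-0.378, -3.118, 0.001]
contact_force: [-0.3, -0.6, -0.6]
opening: 27.5
finger_force: 59.2
t 4.78 tcp [558.6 307.2 178.3] x [-0.971  0.239  0.001] y [ 0.239  0.971 -0.001] z [-0.001 -0.001 -1.   ] op 27.5
units [-0.07  0.09  1.46]
```

View pics/c2.png

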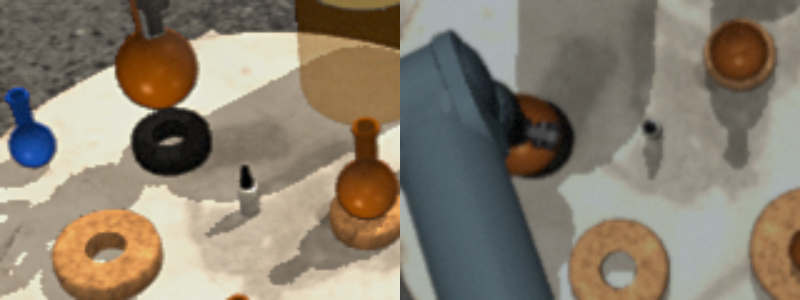

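The flask hangs over the spare ring: in the scene crop the bulb is at (156,67) and the spare's hole at (170,137). The freed medium ring's hole is at (619,268).

Run:
```python
from h import *
print(at('scene',180+156/2.5,140+67/2.5,125),at('scene',248,140+136/2.5,28),'ringM',at('scene',180+105/2.5,140+246/2.5,28),at('top',227.6,297.2,28))
im=cv2.imread('pics/top0.png');hs=cv2.cvtColor(im,cv2.COLOR_BGR2GRAY)[220:275,165:222]
m=cv2.morphologyEx((hs<55).astype('uint8'),cv2.MORPH_CLOSE,np.ones((3,3)))
n,l,t,c=cv2.connectedComponentsWithStats(m);i=1+t[1:,4].argmax();print(t[i],t[i][:2]+t[i][2:4]/2+[164.5,219.5],at('top',*(t[i][:2]+t[i][2:4]/2+[164.5,219.5]),26))
```

```text
[557.3 304.9 125. ] [557.8 304.3  28. ] ringM [418.6 218.7  28. ] [421.1 218.   28. ]
[ 12  10  33  31 649] [193. 245.] [562.7 309.8  26. ]
```

```bash
python3 -m inch '-0.05 0.03 0.3 0;0 0 0.4 0;0 0 0.35 0;0 0 0.25 0;0 0 0.12 0'; python3 -m inch '0 0 0 0;0 0 0 0;0 0 0 0;0 0 0 0;0 0 0 0'; python3 -m inch '0 0 0.03 0;0 0 0 0;0 0 0 0;0 0 0 0;0 0 0 0'
```

```text
clock: 5.3
tcp_pos: [561.8, 309.9, 120.9]
tcp_rot: [-0.377, -3.118, -0.002]
contact_force: [0.1, 2.7, 9.7]
opening: 27.9
finger_force: 59.4
clock: 5.72
tcp_pos: [562.0, 309.0, 121.8]
tcp_rot: [0.377, 3.119, 0.0]
contact_force: [1.0, 1.6, 1.0]
opening: 27.7
finger_force: 59.1
clock: 6.13
tcp_pos: [562.4, 309.7, 121.2]
tcp_rot: [0.377, 3.118, 0.002]
contact_force: [-0.1, 1.8, 4.3]
opening: 27.5
finger_force: 59.2
```

```bash
python3 -m inch '0 0 0 0;0 0 0 0;0 0 0 0;0 0 0 0;0 0 0 0' 100; python3 -m inch '0 0 -0.3 0;0 0 -0.5 0;0 0 -0.6 0;0 0 -0.6 0;0 0 -0.3 0'; python3 -m inch '-0.3 -0.5 0 0;-0.5 -0.7 0 0;-0.5 -0.7 0 0;-0.5 -0.7 0 0;-0.5 -0.7 0 0';python3 -m inch '-0.5 -0.7 0 0;-0.4 -0.6 0 0;-0.25 -0.3 0 0;0 0 0.3 0;0 0 0.3 0';python3 -m inch '0 0 0.3 0;0 0 0 0;0 0 0 0;0 0 0 0;0 0 0 0'
python3 - <<'E'
from h import *
s,R=st();cv2.imwrite('pics/w3.png',get_image('wrist'));print(proj('wrist',[649.5,86.3,138],s),proj('wrist',[649.5,86.3,53],s))
go([649.5,86.3,95])
E
```

```text
clock: 6.55
tcp_pos: [561.5, 308.2, 119.8]
tcp_rot: [-0.378, -3.118, 0.002]
contact_force: [0.5, -0.2, 1.1]
opening: 84.9
finger_force: 0.0
clock: 6.97
tcp_pos: [563.8, 309.6, 216.9]
tcp_rot: [0.377, 3.114, 0.006]
contact_force: [-0.3, 0.1, 1.1]
opening: 85.0
finger_force: 0.0
clock: 7.38
tcp_pos: [620.0, 157.4, 212.8]
tcp_rot: [0.376, 3.119, 0.0]
contact_force: [0.7, -0.2, -0.5]
opening: 85.2
finger_force: 0.0
clock: 7.8
tcp_pos: [649.9, 84.7, 188.6]
tcp_rot: [0.381, 3.116, 0.001]
contact_force: [0.0, 0.1, -0.4]
opening: 85.2
finger_force: 0.0
clock: 8.22
tcp_pos: [649.4, 87.0, 176.9]
tcp_rot: [0.374, 3.118, 0.001]
contact_force: [0.5, -0.7, -0.9]
opening: 85.5
finger_force: 0.0
t 8.22 tcp [649.4  87.  176.9] x [-0.972  0.237 -0.001] y [0.237 0.972 0.001] z [ 0.001  0.    -1.   ] op 85.5
[324.22027493 282.77601299] [324.06214157 235.1220271 ]
t 8.27 tcp [649.6  86.6 177.1] x [-0.971  0.237 -0.001] y [0.237 0.971 0.001] z [ 0.001  0.    -1.   ] op 85.0
units [ 0.   -0.01  2.05]
```

View pics/w3.png

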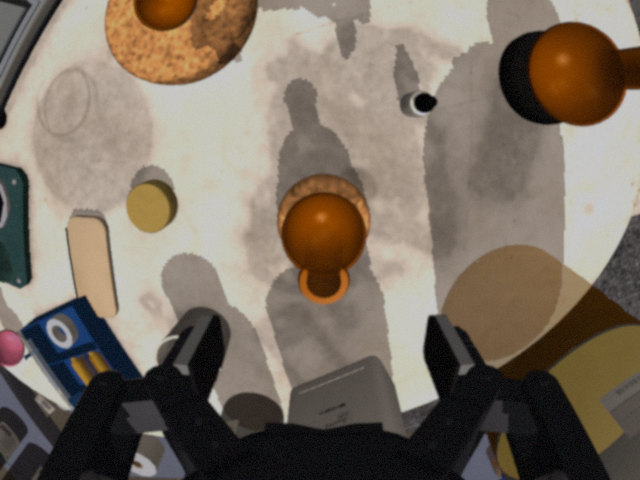

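The medium rim (324,282) and bulb (323,233) match the prediction. The large flask stands on the spare ring at (578,75). I'm checking clearance to the canister (345,370) and cup (195,335).

Run:
```python
from h import *
s=observe()
print('cup',at('top',329,177,50),'canister front',[at('wrist',345,360,z,s) for z in(60,100,150)],at('top',283,157,100),'base',at('scene',385,207,0),'cupbase',at('scene',392,248,0))
```

```text
cup [736.6 -58.6  50. ] canister front [array([761.4,  77.2,  60. ]), array([731.6,  81.6, 100. ]), array([694.3,  87.1, 150. ])] [782.2  62.1 100. ] base [817.6  40.8   0. ] cupbase [727.  -70.5  -0. ]
```

```bash
python3 -m inch '0 0 0.4 0;0 0 0.5 0;0 0 0.5 0;0 0 0.4 0;0 0 0.25 0'; python3 -m inch '0 0 0 0;0 0 0 0;0 0 0 0;0 0 0 0;0 0 0 0' 0;python3 -m inch '0 0 0 0;0 0 0 0;0 0 0 0;0 0 0 0;0 0 0 0'; python3 -m inch '0 0 -0.3 0;0 0 -0.6 0;0 0 -0.7 0;0 0 -0.6 0;0.1 0.03 -0.3 0'; python3 -m inch '0.4 0.1 0 0;0.6 0.2 0 0;0.7 0.2 0 0;0.8 0.2 0 0;0.8 0.2 0 0';python3 -m inch '0.8 0.2 0 0;0.7 0.2 0 0;0.6 0.2 0 0;0.5 0.2 0 0;0.3 0.1 0 0'; python3 -m inch '0 0 0.2 0;0 0 0.4 0;0 0 0.4 0;0 0 0.2 0;0 0 0 0'
python3 - <<'E'
from h import *
go([420.5,218,95])
E
```

```text
clock: 8.68
tcp_pos: [648.3, 86.0, 93.0]
tcp_rot: [-0.376, -3.117, 0.001]
contact_force: [-0.4, -1.0, -0.3]
opening: 85.6
finger_force: 0.0
clock: 9.1
tcp_pos: [650.3, 85.8, 96.0]
tcp_rot: [0.377, 3.116, 0.001]
contact_force: [-0.2, -0.0, 0.6]
opening: 25.6
finger_force: 0.8
clock: 9.52
tcp_pos: [650.2, 86.0, 95.5]
tcp_rot: [0.377, 3.117, 0.001]
contact_force: [0.4, 1.5, 4.9]
opening: 22.9
finger_force: 60.2
clock: 9.93
tcp_pos: [647.2, 86.6, 198.0]
tcp_rot: [0.379, 3.114, 0.0]
contact_force: [1.7, -0.3, 0.1]
opening: 22.7
finger_force: 60.6
clock: 10.35
tcp_pos: [523.5, 154.2, 193.5]
tcp_rot: [-0.378, -3.117, 0.002]
contact_force: [0.3, 0.6, 0.3]
opening: 22.7
finger_force: 60.7
clock: 10.77
tcp_pos: [417.9, 218.0, 193.5]
tcp_rot: [-0.371, -3.116, 0.002]
contact_force: [-1.2, -0.4, -0.8]
opening: 22.4
finger_force: 60.7
clock: 11.18
tcp_pos: [420.2, 214.7, 143.8]
tcp_rot: [-0.379, -3.115, 0.008]
contact_force: [-1.1, -0.9, -0.8]
opening: 23.1
finger_force: 60.7
t 11.18 tcp [420.2 214.7 143.8] x [-0.971  0.24   0.003] y [ 0.24   0.971 -0.005] z [-0.005 -0.004 -1.   ] op 23.1
units [0.01 0.09 1.22]
```

```bash
python3 -m inch '0 0.05 0.25 0;0 0 0.35 0;0 0 0.3 0;0 0 0.2 0;0 0 0.08 0'; python3 -m inch '0 0 0.03 0;0 0 0 0;0 0 0 0;0 0 0 0;0 0 0 0'
python3 - <<'E'
from h import *
go([420.5,218,95]);a=get_image('wrist');cv2.imwrite('pics/w4.png',a)
E
```

```text
clock: 11.6
tcp_pos: [422.1, 218.4, 98.2]
tcp_rot: [-0.378, -3.118, 0.002]
contact_force: [-0.0, -0.3, -0.8]
opening: 22.6
finger_force: 60.7
clock: 12.02
tcp_pos: [422.8, 219.1, 98.7]
tcp_rot: [0.377, 3.118, 0.002]
contact_force: [0.1, -0.8, -1.3]
opening: 22.7
finger_force: 60.7
t 12.02 tcp [422.8 219.1  98.7] x [-0.971  0.238 -0.001] y [0.238 0.971 0.001] z [ 0.001  0.001 -1.   ] op 22.7
units [ 0.05 -0.04  0.09]
```

View pics/w4.png

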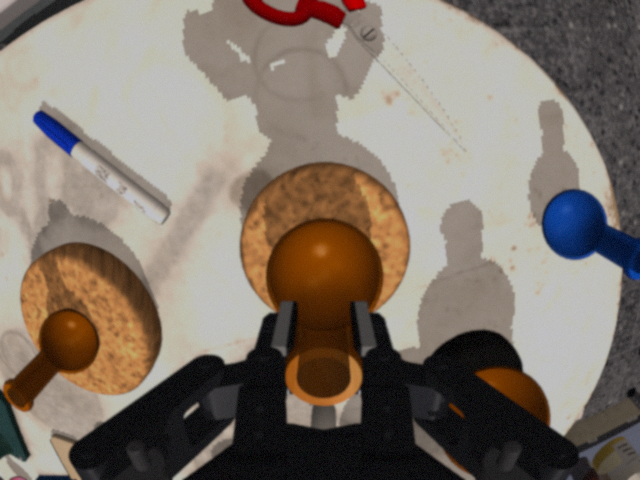

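The bulb (325,272) is centred over the medium ring (325,240). I'm lowering the last 3 mm and releasing.

```bash
python3 -m inch '0.04 -0.02 0.05 0;0 0 0.03 0;0 0 0.02 0;0 0 0 0;0 0 0 0'; python3 -m inch '0 0 0 0;0 0 0 0;0 0 0 0;0 0 0 0;0 0 0 0'
```

```text
clock: 12.48
tcp_pos: [421.4, 219.6, 95.1]
tcp_rot: [0.376, 3.118, 0.003]
contact_force: [-0.7, 1.9, 5.8]
opening: 23.0
finger_force: 60.5
clock: 12.9
tcp_pos: [421.5, 219.6, 95.1]
tcp_rot: [0.377, 3.118, 0.003]
contact_force: [-1.3, 0.8, 5.8]
opening: 22.8
finger_force: 60.5
```

```bash
python3 -m inch '0 0 0 0;0 0 0 0;0 0 0 0;0 0 0 0;0 0 0 0' 100; python3 -m inch '0 0 -0.3 0;0 0 -0.5 0;0 0 -0.6 0;0 0 -0.6 0;0 0 -0.3 0'; python3 -m inch '-0.15 -0.4 0 0;-0.2 -0.7 0 0;-0.2 -0.7 0 0;-0.2 -0.7 0 0;-0.2 -0.7 0 0';python3 -m inch '-0.25 -0.7 0 0;-0.2 -0.6 0.1 0;-0.2 -0.45 0.3 0;0 0 0.3 0;0 0 0.1 0';python3 -m inch '0 0 0 0;0 0 0 0;0 0 0 0;0 0 0 0;0 0 0 0'
python3 - <<'E'
from h import *
s,R=st();cv2.imwrite('pics/w5.png',get_image('wrist'));print(proj('wrist',[436.5,12,116.5],s),proj('wrist',[436.5,12,45],s))
go([436.5,12,79])
E
```

```text
clock: 13.32
tcp_pos: [420.3, 218.0, 93.7]
tcp_rot: [-0.377, -3.118, 0.001]
contact_force: [1.0, 0.2, -1.1]
opening: 81.5
finger_force: 0.0
clock: 13.73
tcp_pos: [422.0, 218.9, 188.6]
tcp_rot: [0.378, 3.116, 0.004]
contact_force: [1.1, 0.4, -0.2]
opening: 85.3
finger_force: 0.0
clock: 14.15
tcp_pos: [426.7, 83.7, 186.0]
tcp_rot: [-0.377, -3.119, 0.0]
contact_force: [0.5, -0.8, 1.2]
opening: 85.3
finger_force: 0.0
clock: 14.57
tcp_pos: [434.3, 9.0, 152.7]
tcp_rot: [-0.383, -3.116, 0.002]
contact_force: [-0.5, 0.5, -0.4]
opening: 85.5
finger_force: 0.0
clock: 14.98
tcp_pos: [436.1, 11.5, 154.6]
tcp_rot: [0.375, 3.118, 0.001]
contact_force: [-0.3, 1.1, -0.6]
opening: 85.3
finger_force: 0.0
t 14.98 tcp [436.1  11.5 154.6] x [-0.971  0.237 -0.001] y [0.237 0.971 0.001] z [ 0.001  0.    -1.   ] op 85.3
[326.44291701 283.39194008] [325.74113995 241.1088521 ]
t 15.03 tcp [435.9  11.4 154.5] x [-0.971  0.237 -0.001] y [0.237 0.971 0.001] z [ 0.001  0.    -1.   ] op 85.4
units [-0.01  0.02  1.89]
```

View pics/w5.png

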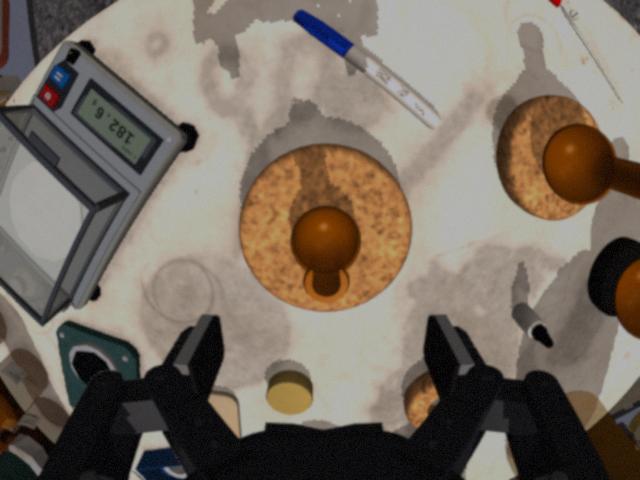

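Small rim (326,283) and bulb (326,240) match. I'm gripping it and carrying it to the small ring.

```bash
python3 -m inch '0 0 0.4 0;0 0 0.5 0;0 0 0.5 0;0 0 0.35 0;0 0.02 0.13 0'; python3 -m inch '0 0 0 0;0 0 0 0;0 0 0 0;0 0 0 0;0 0 0 0' 0;python3 -m inch '0 0 0 0;0 0 0 0;0 0 0 0;0 0 0 0;0 0 0 0'; python3 -m inch '0 0 -0.3 0;0 0 -0.5 0;0 0 -0.5 0;-0.1 0.07 -0.2 0;-0.25 0.2 0 0'; python3 -m inch '-0.5 0.3 0 0;-0.6 0.4 0 0;-0.6 0.4 0 0;-0.6 0.4 0 0;-0.6 0.4 0 0';python3 -m inch '-0.6 0.4 0 0;-0.5 0.3 0 0;-0.3 0.15 0 0;-0.1 0.05 0.1 0;0 0 0.2 0';python3 -m inch '0 0 0.2 0;0 0 0 0;0 0 0 0;0 0 0 0;0 0 0 0'
python3 - <<'E'
from h import *
go([649.5,86,79]);cv2.imwrite('pics/w6.png',get_image('wrist'))
E
```

```text
clock: 15.45
tcp_pos: [434.1, 11.6, 77.2]
tcp_rot: [-0.376, -3.116, 0.002]
contact_force: [0.0, 0.8, -0.2]
opening: 84.9
finger_force: 0.0
clock: 15.87
tcp_pos: [436.6, 11.8, 79.7]
tcp_rot: [0.377, 3.117, 0.002]
contact_force: [0.5, 0.4, -0.1]
opening: 25.7
finger_force: 0.1
clock: 16.28
tcp_pos: [436.6, 11.8, 79.4]
tcp_rot: [0.377, 3.117, 0.001]
contact_force: [1.2, 1.2, 5.2]
opening: 23.1
finger_force: 58.5
clock: 16.7
tcp_pos: [451.8, 18.4, 139.9]
tcp_rot: [0.379, 3.118, 0.003]
contact_force: [0.7, 0.2, -0.5]
opening: 22.6
finger_force: 58.7
clock: 17.12
tcp_pos: [583.2, 65.8, 137.2]
tcp_rot: [-0.376, -3.117, 0.001]
contact_force: [0.0, -0.4, -0.5]
opening: 23.0
finger_force: 58.7
clock: 17.53
tcp_pos: [650.7, 86.0, 126.1]
tcp_rot: [0.376, 3.118, -0.0]
contact_force: [-0.2, -0.2, 0.4]
opening: 23.0
finger_force: 58.7
clock: 17.95
tcp_pos: [649.3, 85.4, 119.3]
tcp_rot: [0.378, 3.118, 0.001]
contact_force: [0.9, -0.1, -1.3]
opening: 22.9
finger_force: 58.7
t 17.95 tcp [649.3  85.4 119.3] x [-0.971  0.239 -0.   ] y [0.239 0.971 0.   ] z [ 0.  0. -1.] op 22.9
units [-0.    0.02  1.01]
```

View pics/w6.png

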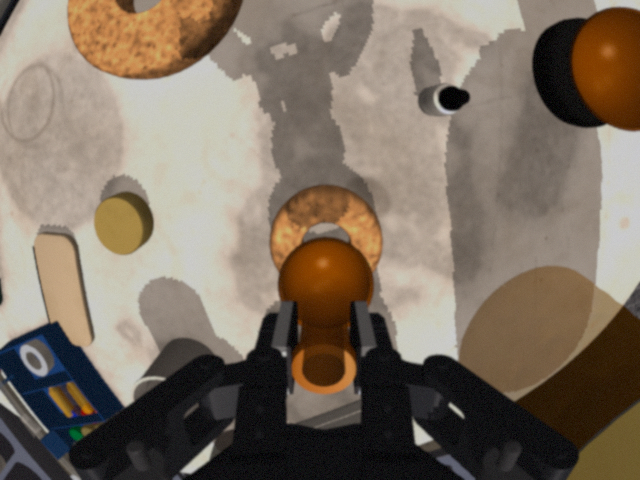

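The small flask (326,283) hangs upright and centred over the small ring (326,235). I'm lowering it.

```bash
python3 -m inch '0 0.02 0.2 0;0 0 0.3 0;0 0 0.25 0;0 0 0.15 0;0 0 0.06 0'; python3 -m inch '0 0 0.03 0;0 0 0.02 0;0 0 0 0;0 0 0 0;0 0 0 0'; python3 -m inch '0 0 0 0;0 0 0 0;0 0 0 0;0 0 0 0;0 0 0 0'
```

```text
clock: 18.42
tcp_pos: [649.6, 86.1, 79.7]
tcp_rot: [-0.377, -3.118, 0.001]
contact_force: [-1.1, 0.7, 8.9]
opening: 22.9
finger_force: 59.1
clock: 18.83
tcp_pos: [651.1, 85.8, 79.8]
tcp_rot: [0.378, 3.117, 0.0]
contact_force: [-0.7, -0.4, 6.2]
opening: 22.9
finger_force: 59.0
clock: 19.25
tcp_pos: [651.0, 85.8, 79.8]
tcp_rot: [0.378, 3.117, 0.0]
contact_force: [-0.4, -1.0, 6.2]
opening: 22.9
finger_force: 59.0
```

```bash
python3 -m inch '0 0 0 0;0 0 0 0;0 0 0 0;0 0 0 0;0 0 0 0' 100; python3 -m inch '0 0 -0.4 0;0 0 -0.7 0;0 0 -0.8 0;0 0 -0.8 0;0 0 -0.5 0'; python3 -m inch '0.3 0.4 0 0;0.5 0.7 0 0;0.5 0.7 0 0;0.5 0.7 0 0;0.5 0.7 0 0';python3 -m inch '0.5 0.7 0 0;0.4 0.6 0 0;0.29 0.4 0 0;0 0 0 0;0 0 0 0';python3 -m inch '0 0 0 0;0 0 0 0;0 0 0 0;0 0 0 0;0 0 0 0'
python3 - <<'E'
from h import *
s,R=st();cv2.imwrite('pics/w7.png',get_image('wrist'));print(proj('wrist',[562,309.5,168],s),proj('wrist',[562,309.5,66],s))
go([562,309.5,120])
E
```

```text
clock: 19.67
tcp_pos: [649.3, 86.4, 77.9]
tcp_rot: [-0.377, -3.118, 0.001]
contact_force: [-0.5, -0.3, -0.2]
opening: 81.4
finger_force: 0.0
clock: 20.08
tcp_pos: [651.2, 86.2, 210.0]
tcp_rot: [0.377, 3.115, 0.002]
contact_force: [0.0, -0.5, 0.0]
opening: 85.1
finger_force: 0.0
clock: 20.5
tcp_pos: [590.1, 233.8, 206.4]
tcp_rot: [-0.378, -3.119, -0.0]
contact_force: [0.2, 0.3, 1.1]
opening: 85.3
finger_force: 0.0
clock: 20.92
tcp_pos: [559.6, 312.2, 206.0]
tcp_rot: [-0.37, -3.119, 0.0]
contact_force: [0.1, -0.8, -0.1]
opening: 85.1
finger_force: 0.0
clock: 21.33
tcp_pos: [561.5, 308.8, 206.6]
tcp_rot: [0.38, 3.118, -0.0]
contact_force: [-0.1, 0.2, 0.4]
opening: 85.2
finger_force: 0.0
t 21.33 tcp [561.5 308.8 206.6] x [-0.971  0.24  -0.   ] y [ 0.24   0.971 -0.   ] z [ 0. -0. -1.] op 85.2
[326.91567485 283.13199864] [325.9543653 228.9224202]
t 21.38 tcp [561.3 309.2 206.5] x [-0.971  0.24  -0.   ] y [ 0.24   0.971 -0.   ] z [ 0. -0. -1.] op 85.2
units [-0.02  0.01  2.16]
```

View pics/w7.png

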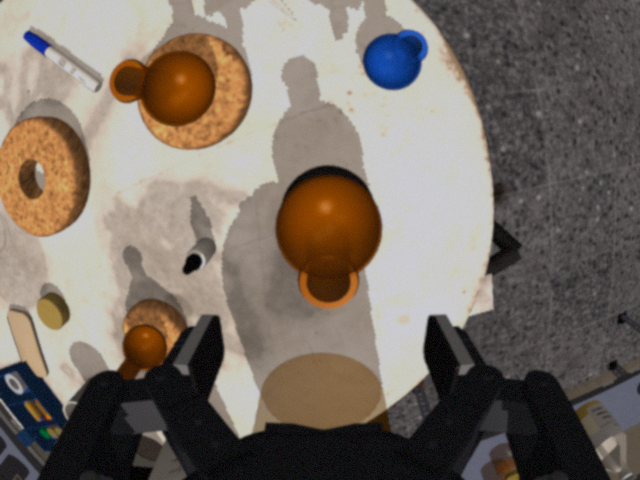

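Large rim (328,282) and bulb (328,228) match. Small and medium stand upright on their own rings at (145,345) and (180,88). I'm taking the large flask to the large ring.

```bash
python3 -m inch '-0.02 0.01 0.4 0;0 0 0.55 0;0 0 0.55 0;0 0 0.45 0;0 0 0.18 0'; python3 -m inch '0 0 0 0;0 0 0 0;0 0 0 0;0 0 0 0;0 0 0 0' 0;python3 -m inch '0 0 0 0;0 0 0 0;0 0 0 0;0 0 0 0;0 0 0 0'; python3 -m inch '0 0 -0.3 0;0 0 -0.6 0;0 0 -0.7 0;0 0 -0.6 0;0 0 -0.3 0'; python3 -m inch '0.05 -0.3 0 0;0.08 -0.5 0 0;0.1 -0.7 0 0;0.12 -0.8 0 0;0.15 -0.9 0 0';python3 -m inch '0.15 -0.9 0 0;0.15 -0.9 0 0;0.15 -0.8 0 0;0.1 -0.7 0 0;0.1 -0.6 0 0';python3 -m inch '0.05 -0.5 0 0;0.05 -0.37 0 0;0 0 0.3 0;0 0 0.4 0;0 0 0.4 0';python3 -m inch '0 0 0.4 0;0 0 0.2 0;0 0 0 0;0 0 0 0;0 0 0 0'
python3 - <<'E'
from h import *
go([437,12,123]);cv2.imwrite('pics/w8.png',get_image('wrist'))
E
```

```text
clock: 21.8
tcp_pos: [559.8, 309.1, 118.1]
tcp_rot: [-0.377, -3.115, 0.005]
contact_force: [-1.2, -0.2, -0.1]
opening: 85.3
finger_force: 0.0
clock: 22.22
tcp_pos: [562.9, 310.9, 123.0]
tcp_rot: [0.377, 3.117, 0.004]
contact_force: [0.0, 1.0, 1.6]
opening: 28.3
finger_force: 58.8
clock: 22.63
tcp_pos: [563.0, 311.1, 122.9]
tcp_rot: [0.377, 3.116, 0.004]
contact_force: [0.1, 0.7, 5.9]
opening: 27.8
finger_force: 58.7
clock: 23.05
tcp_pos: [562.9, 310.1, 224.5]
tcp_rot: [0.378, 3.116, 0.003]
contact_force: [0.5, 0.6, -0.0]
opening: 27.8
finger_force: 58.9
clock: 23.47
tcp_pos: [509.3, 189.1, 218.8]
tcp_rot: [-0.374, -3.116, 0.005]
contact_force: [0.5, 0.7, -0.3]
opening: 28.1
finger_force: 59.0
clock: 23.88
tcp_pos: [445.5, 42.0, 218.8]
tcp_rot: [-0.38, -3.113, 0.003]
contact_force: [0.8, -0.1, -0.2]
opening: 28.1
finger_force: 59.0
clock: 24.3
tcp_pos: [437.1, 12.4, 176.7]
tcp_rot: [0.377, 3.118, 0.001]
contact_force: [-0.5, 0.3, -1.2]
opening: 27.8
finger_force: 59.0
clock: 24.72
tcp_pos: [437.9, 12.6, 153.9]
tcp_rot: [0.377, 3.118, 0.0]
contact_force: [0.4, -0.0, -0.4]
opening: 28.5
finger_force: 59.1
t 24.72 tcp [437.9  12.6 153.9] x [-0.971  0.238 -0.001] y [0.238 0.971 0.   ] z [ 0.001  0.    -1.   ] op 28.5
units [ 0.02 -0.02  0.77]
```

View pics/w8.png

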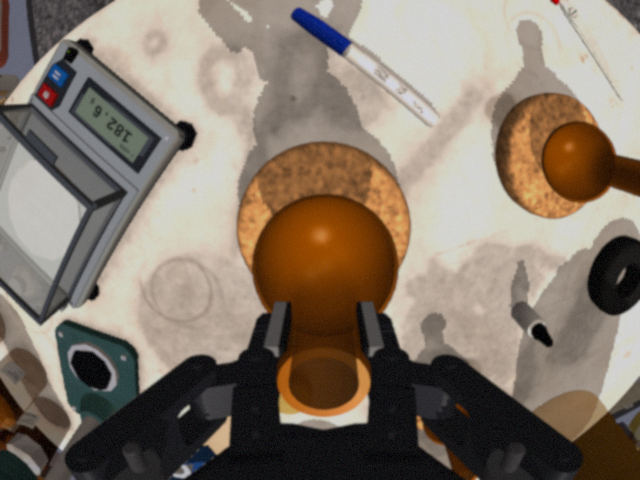

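The large bulb (325,265) is centred over the large ring (324,228). I'm lowering 29 mm.

```bash
python3 -m inch '0.01 -0.01 0.2 0;0 0 0.25 0;0 0 0.15 0;0 0 0.08 0;0 0 0.03 0'; python3 -m inch '0 0 0.02 0;0 0 0.02 0;0 0 0 0;0 0 0 0;0 0 0 0'
```

```text
clock: 25.18
tcp_pos: [437.6, 12.0, 125.0]
tcp_rot: [0.377, 3.118, -0.001]
contact_force: [-0.9, -0.1, 7.5]
opening: 28.1
finger_force: 58.9
clock: 25.6
tcp_pos: [438.6, 11.8, 124.9]
tcp_rot: [0.377, 3.116, 0.001]
contact_force: [-1.1, -1.4, 9.7]
opening: 27.8
finger_force: 58.2
```

Seated. Next I release, rise clear and check.

```bash
python3 -m inch '0 0 0 0;0 0 0 0;0 0 0 0;0 0 0 0;0 0 0 0' 100; python3 -m inch '0 0 -0.4 0;0 0 -0.7 0;0 0 -0.8 0;0 0 -0.8 0;0 0 -0.5 0'; python3 -m inch '0.4 0 0 0;0.4 0 0 0;0 0 0 0;0 0 0 0;0 0 0 0'
python3 - <<'E'
from h import *
st();im=get_image('scene')[150:330,150:390];w=get_image('wrist')
cv2.imwrite('pics/end.png',np.hstack([cv2.resize(im,(480,360)),cv2.resize(w,(320,360))]))
E
```

```text
clock: 26.02
tcp_pos: [436.3, 12.2, 123.0]
tcp_rot: [-0.377, -3.118, 0.0]
contact_force: [-0.7, 0.0, 0.9]
opening: 84.7
finger_force: 0.0
clock: 26.43
tcp_pos: [437.9, 12.2, 254.2]
tcp_rot: [0.377, 3.115, 0.003]
contact_force: [1.2, 0.4, 0.2]
opening: 85.4
finger_force: 0.0
clock: 26.85
tcp_pos: [405.9, 19.7, 251.1]
tcp_rot: [0.377, 3.119, -0.0]
contact_force: [-0.1, 0.3, -0.1]
opening: 85.5
finger_force: 0.0
t 26.85 tcp [405.9  19.7 251.1] x [-0.971  0.238 -0.   ] y [0.238 0.971 0.   ] z [ 0. -0. -1.] op 85.5
```

View pics/end.png

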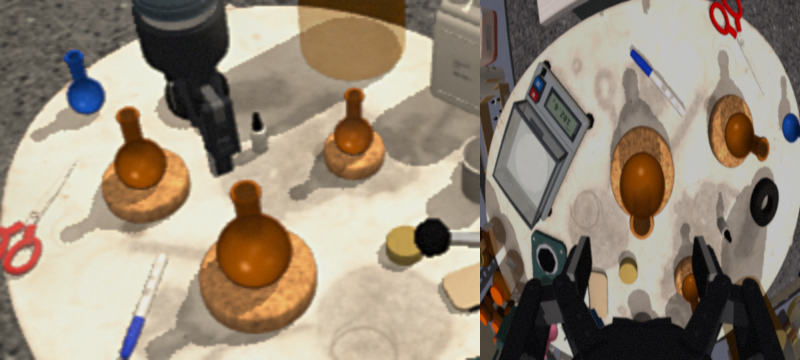

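All three flasks stand upright on their own rings: large (253,250), medium (140,162) and small (353,137). The dropper (257,130), cap (405,245) and look-alikes have not moved, and the gripper is clear.

```bash
python3 -c "from bench import *;print(close_job())"
```

```text
the job is handed in; nothing more can be done
None
```

The job is handed in: the small, medium and large flasks each stand upright on the ring of their own size, nothing else on the table was touched, and the robot's clock read about 27 s.

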